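# Raise the drying cabinet's window to the red pointer

### The job

Push the sloping window of the drying cabinet up from beneath its brass lip until the lip is level with the red pointer on the side of the frame, then leave it standing there. Push with the fingers, do not pinch the lip, do not shift the pointer, and leave the lunch box, glue jar and brush where they stand.

Things in the scene. Friction and masses are not known exactly. Their poses are not given: they have to be found in the camera images.
- cabinet: Fixed drying cabinet, 360 deep (x), 440 wide (y), 310 high, on a 50 mm plinth. Origin: table level, middle of the plinth's front edge; x points level into the cabinet, y left, z up. Its window plane rises up and back at 45 degrees from horizontal, from 60 mm above the table at the front edge. Jambs 30 mm wide flank it; the flat roof starts 235 mm behind the front edge.
- sash (a joint): How far the window has been pushed up along the slope, m: 0 shut, 0.17 at its top stop. It is counterweighted: it stays wherever it is left, and a push of 2.5 to 6 N along the slope moves it (plus 12 N per m/s).
- lip_mid (a point): Centre of the brass lip bar (solid sash_c5); moves with the window. The bar is 300 mm long (sideways), 10 mm thick along the slope (its underside is 5 mm down the slope from here) and stands 22 mm square out from the window's face (11 mm either side of here). Below it is the window's flat bottom rail, 60 mm along the slope, with nothing in front of it.
- pointer: Bright red pointer clamped on the left (+y) jamb. Block 34 mm wide, 26 mm along the slope, with a 10 mm thick tongue towards the lip, ending 10 mm beyond its left end. Origin: mid-thickness of the tongue, 187 mm left of the window's centre line, as far out as the lip's centre. z points up the slope (the window's travel), x square into the window. Level: lip_mid at z = 0 in this frame.
- lunch_box: Loose oval bentwood box with lid, 154 x 99 x 63 high, on the table in front of the cabinet, left. Origin: centre of its underside.
- glue_jar: Loose white glue jar with dark lid, 60 across, 65 high, on the table in front of the cabinet, right. Origin: centre of its underside.
- brush: Loose glue brush 170 long lying on the table in front of the cabinet, further right. Origin: on its underside.
- lip_cap (a point): Centre of the slanting brass cover strip (solid sash_c6), 300 mm long, on the upper side of the lip, rising from the lip's front edge back to the window at 45 degrees; moves with the window. Pressing on it and on the lip bar at once counts as pinching.

How it is judged:
By the outcome, as a careful person would: the job done as asked, in the order asked, and still so for the second after the job is handed in, with the robot touching nothing.
It also fails if it takes over 38 s, if anything falls off the work surface, if the arm or the gripper's body presses on something with over 40 N, if the wrist force passes 120 N, or if a joint passes its speed limit or range.

### The arm

A 6-joint arm with a two-finger parallel gripper is mounted at the origin on the work surface. World frame = base frame: x ahead of the robot, y to its left, z up, the work surface at z = 0. Lengths are in mm, angles in rad, forces in N, time in s.
With the tool pointing down it reaches from about 350 to 850 mm from the base axis. Payload 8.1 kg.
Tool frame: the origin (TCP) lies on the centre line of the jaws, within the pads' length; the fingertips stand 14 mm ahead of it and the grasp point (between the pads) lies 5 mm behind it; z points along the fingers, y is the line along which they close (so a half turn about z gives the same grasp; the last joint's range is limited). The gripper opens to 93 mm and grips with 3 to 60 N. Pads are 15 mm wide; open, the fingers measure 128 mm over their backs; the gripper's body (75 mm by 188 mm) begins 65 mm behind the grasp point.
Start: joints at [-1.362, 0.13, 1.488, -0, 1.523, -0.085], TCP at [173.775, -574.289, 232.635] pointing down, gripper open.
Joint ranges: [-2.96, 2.96], [-0.89, 2.26], [0.02, 2.5], [-1.34, 4.48], [0, 2.73], [-2.66, 2.66]. Speed limits (rad/s): [2.39, 2.39, 2.79, 3.14, 3.14, 3.14].

### API

Orientations are given as a unit quaternion [x, y, z, w].
In Python, from rig import bot gives the robot as it stands. The module is installed in compiled form; this text tells all that it offers. Calls block until the motion is done:
- bot.move_ptp(position, orientation): joint-space move of the TCP to a pose.
- bot.move_l(position, frame=None, v=150, guard=None): straight line of the TCP; frame=None keeps the orientation; v is the mean speed in mm/s. With guard (N) it stops when the force on the tool has changed by that much, and returns True; else False.
- bot.movej(angles): joint-space move.
- bot.gripper_open() and bot.close(): open the fingers fully, or close them until they stop; the grip force is fixed at half the most.
- bot.wait(seconds).
- bot.inverse_kinematics(position, orientation): joint angles nearest the present ones, or None.
- bot.get_state(): the state.
- bot.camera(name): name is "scene" or "top" or "wrist"; returns (picture, depth): 400x640x3 uint8, red, green, blue; 400x640 float32, mm along the optical axis (not along the pixel's ray), 0 where there is no reading.
- bot.camera_model(name): a dict with "camera_matrix" (3x3 intrinsics, pixels), "rvec" (rotation vector, rad) and "tvec" (3), from world to camera coordinates, as OpenCV has them. Camera axes: x right, y down, z forward; pixel columns grow to the right and rows downward; lengths in mm; the calibration is good to about 2 mm. A picture is of the moment at which its call begins: read the wrist's pose just before it. camera_model takes no time and is no camera call; for the wrist camera it gives the pose at the moment of the call.
A pose or a line that the arm cannot do raises bot.IKError and nothing moves.
- bot.sign_off(): hands the job in; it is judged then, once.
Trained networks look in the newest picture that a camera, given by its name, has taken for a name from the list of things; names that differ only in an ending like _2 or _b are one class to them, and where a whole thing is asked for, a point or a joint stands for the part that bears it (a point fixed in the world has none). Each returns a list of dicts, best first, with "p" (0 to 1); they miss things now and then, are a little off and sometimes report something else, mostly with a low value. They report only what shows in the picture. A call takes as long as a camera call.
- bot.outline_of(camera, query): "mask" (400x640 bool, what is visible of it) and "point" ([column, row] in pixels, amid what is visible of it).
- bot.tip_of(camera, query): "point" ([column, row] in pixels: a listed point, or the origin of a listed thing).
The state is a dict: "time": time; "joint_pos": joint angles; "qd": joint speeds; "effort": joint torques, N m; "ee_pos": TCP position; "orientation": TCP orientation; "force": force on the tool from outside, world axes, zero at the start; "wrist_torque": the same for the moment, N m; "gripper_width": finger opening in mm; "gripper_force": force on a finger pad.
Only numpy, scipy, OpenCV 4.12 (cv2) and the standard library are available. Lean on these libraries where they do the work, as an engineer would, in place of code of your own. Each camera call takes 0.05 s, during which the arm holds its last target. There are 200 camera calls.

## Working session

There is one attempt and no reset: what is moved stays moved. The work goes in short steps, each a Python script; the robot and the scene stay as the last script left them, time stands still between calls to the robot, and variables do not carry over. Pictures are saved under pics/ and viewed, at most 10 in all, crops included, and the job is handed in when it is done.

```bash
mkdir -p pics; cat > h.py <<'E'
import numpy as np, cv2
from rig import bot
def cam(n):
    m=bot.camera_model(n);R=cv2.Rodrigues(np.array(m["rvec"],float))[0];return np.array(m["camera_matrix"],float),R,np.array(m["tvec"],float).ravel()
def unproj(n,u,v,d,m=None):
    K,R,t=m or cam(n);u,v,d=map(np.asarray,(u,v,d))
    c=np.stack([(u-K[0,2])/K[0,0]*d,(v-K[1,2])/K[1,1]*d,d],-1);return (c-t)@R
def proj(n,P,m=None):
    K,R,t=m or cam(n);c=np.asarray(P)@R.T+t;return c[...,:2]/c[...,2:]*[K[0,0],K[1,1]]+[K[0,2],K[1,2]]
def save(n,p): cv2.imwrite("pics/"+n+".png",p[...,::-1])
E
python3 - <<'E'
from h import *
for n in("scene","top"):
    p,d=bot.camera(n);save(n+"1",p);np.save(n+".npy",d)
    K,R,t=cam(n);print(n,-R.T@t,R[2])
    for q in("cabinet","lip_mid","pointer","lip_cap","lunch_box","glue_jar","brush"):
        for r in bot.tip_of(n,q)[:2]: 
            u,v=r["point"];dd=d[int(v),int(u)];print(q,r["p"],r["point"],dd,unproj(n,u,v,dd).round(1))
print(bot.get_state()["time"])
E
```

```text
scene [ 987.42455622 -200.97266438  913.97850731] [-0.52095417  0.22216531 -0.82416584]
cabinet 0.93 [313.1, 247.8] 861.7328 [604.8 -39.7 153.7]
lip_mid 0.8 [316.6, 244.0] 866.8179 [599.7 -30.1 153.4]
pointer 0.74 [431.2, 243.2] 790.4758 [714.1 140.5 219.7]
pointer 0.37 [375.1, 205.2] 1025.2219 [515.8 153.5  63.7]
lip_cap 0.97 [320.4, 245.9] 863.514 [606.9 -25.3 154.1]
lunch_box 0.62 [370.9, 206.0] 1024.0002 [513.9 143.7  63.7]
glue_jar 0.69 [259.8, 234.6] 1006.4987 [ 470.  -112.4   43.7]
brush 0.59 [209.1, 224.5] 1053.9701 [ 379.7 -209.5   17. ]
top [ 319.20654034   16.56999038 1064.09008475] [ 0.16367194  0.01156176 -0.98644707]
cabinet 0.71 [333.6, 192.9] 1083.4701 [518.7  -9.5  -1.5]
lip_mid 0.68 [339.5, 154.8] 945.38635 [581.9 -21.7 148.9]
pointer 0.68 [270.4, 91.4] 916.9948 [719.9 135.4 202.4]
lip_cap 0.7 [340.4, 146.5] 942.83484 [600.5 -24.1 154.5]
lip_cap 0.28 [375.1, 221.3] 1002.51697 [ 432.  -110.4   65. ]
lunch_box 0.72 [263.8, 212.8] 1012.2746 [458.6 169.8  62.8]
glue_jar 0.9 [373.9, 221.7] 1003.83636 [ 431.2 -107.5   63.6]
brush 0.71 [412.7, 249.6] 1037.0864 [ 361.9 -211.    17.2]
0.8
```

View pics/scene1.png

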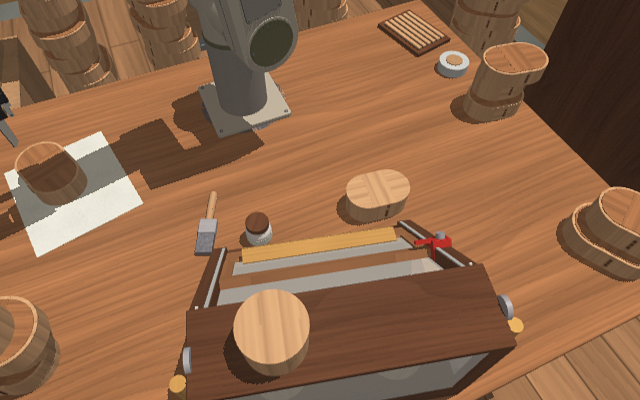

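View pics/top1.png

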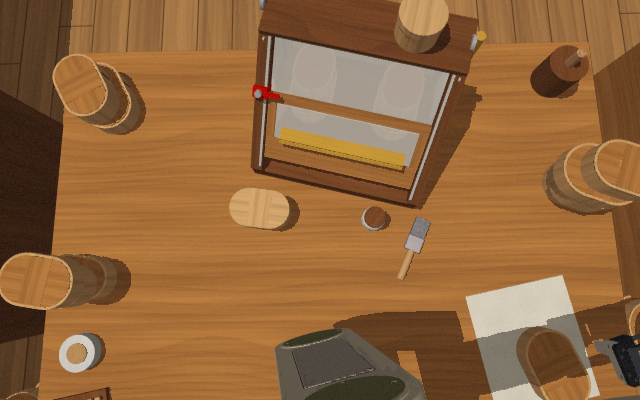

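The pictures show the cabinet facing the robot and slightly yawed. In the top view the lip is the yellow bar from (280,130) to (405,165) and the red pointer is at (265,92). Box, jar and brush stand in front at low height. Next I fit the geometry.

```bash
cat > m.py <<'E'
from h import *
def masks(p):
    h=cv2.cvtColor(p,cv2.COLOR_RGB2HSV);H,S,V=h[...,0],h[...,1],h[...,2]
    return ((H<6)|(H>174))&(S>190)&(V>110), None
E
python3 - <<'E'
from m import *
P={}
for n in("scene","top"):
    p,d=bot.camera(n)
    r,_=masks(p)
    lab,k=None,None
    nn,lab,st,_=cv2.connectedComponentsWithStats(r.astype(np.uint8));i=1+st[1:,4].argmax();r=lab==i
    y=bot.outline_of(n,"lip_cap")[0]["mask"]&(d>0)
    w=bot.outline_of(n,"lip_mid")[0]["mask"]
    c=bot.outline_of(n,"cabinet")[0]["mask"]&(d>0)
    for nm,m in(("red",r&(d>0)),("cap",y)):
        v,u=np.nonzero(m);P[n+nm]=X=unproj(n,u,v,d[v,u]);
        print(n,nm,len(X),np.median(X,0).round(1),X.min(0).round(1),X.max(0).round(1))
    v,u=np.nonzero(c);P[n+"cab"]=unproj(n,u,v,d[v,u])
    X=P[n+"cap"];X=X[abs(X[:,2]-np.median(X[:,2]))<4]
    (cx,cy),(a,b),ang=cv2.minAreaRect(X[:,:2].astype(np.float32));q=cv2.boxPoints(((cx,cy),(a,b),ang))
    print("cap rect",cx,cy,a,b,ang,X[:,2].mean(), np.degrees(np.arctan2(*np.linalg.svd((X-X.mean(0))[:,:2],full_matrices=False)[2][0])))
np.savez("P.npz",**P)
print(bot.get_state()["time"])
E
```

```text
scene red 227 [719.8 147.5 224.1] [697.  114.1 190.6] [730.7 174.2 230.7]
scene cap 7409 [632.8 -38.9 160.1] [ 460.8 -226.6   -3.3] [725.9 173.6 224.1]
cap rect 612.4714965820312 -27.952117919921875 375.29986572265625 48.367794036865234 75.8489761352539 158.58046108136767 -165.87104674144004
top red 192 [707.4 146.2 222.2] [694.6 113.7 209.2] [729.1 175.4 230.9]
top cap 10537 [616.4 -34.1 154.6] [ 510.1 -227.    44.6] [723.4 168.7 221. ]
cap rect 606.41357421875 -28.139007568359375 374.4493713378906 55.0933723449707 76.07821655273438 153.8677253928888 14.02983883107964
1.2
```

```bash
cat >> m.py <<'E'
def measure(n,verbose=True):
    p,d=bot.camera(n);h=cv2.cvtColor(p,cv2.COLOR_RGB2HSV);H,S,V=h[...,0].astype(int),h[...,1],h[...,2]
    r=((H<6)|(H>174))&(S>190)&(V>110)&(d>0); y=(H>17)&(H<28)&(S>140)&(V>120)&(d>0)
    o=[]
    for m in(r,y):
        nn,lab,st,_=cv2.connectedComponentsWithStats(m.astype(np.uint8));m=lab==1+st[1:,4].argmax()
        v,u=np.nonzero(m);o.append((unproj(n,u,v,d[v,u]),u,v))
    return p,d,o
E
python3 - <<'E'
from m import *
Z=np.load("P.npz")
for n in("scene","top"):
    p,d,((R,_,_),(Y,u,v))=measure(n)
    X=Y[abs(Y[:,2]-np.median(Y[:,2]))<3]
    r=cv2.minAreaRect(X[:,:2].astype(np.float32))
    e=np.linalg.svd((X-X.mean(0))[:,:2],full_matrices=False)[2][0];e*=np.sign(e[1])
    print(n,len(Y),len(X),r,X[:,2].mean(),"yaw",np.degrees(np.arctan2(-e[0],e[1])))
    # window plane fit from sash outline points
    a=np.radians(-14);ex=np.array([np.cos(a),np.sin(a),0]);ey=np.array([-np.sin(a),np.cos(a),0])
    C=Z[n+"cap"]; s=(C@ex+C[:,2])/2**.5; nn=(-C@ex+C[:,2])/2**.5
    hh,b=np.histogram(nn,np.arange(-480,-280,2));k=hh.argsort()[::-1][:6];print("n peaks",[(b[i],hh[i]) for i in k])
    print("cap s,n,y",np.median((X@ex+X[:,2])/2**.5),np.median((-X@ex+X[:,2])/2**.5),np.percentile(X@ey,[1,50,99]))
    s=(R@ex+R[:,2])/2**.5;nn=(-R@ex+R[:,2])/2**.5;yy=R@ey
    print("red y",np.percentile(yy,[1,50,99]))
    t=yy<np.min(yy)+18;print("tongue s",np.percentile(s[t],[2,25,50,75,98]).round(1),"n",np.percentile(nn[t],[2,25,50,75,98]).round(1),t.sum())
    print("block s",np.percentile(s[~t],[2,25,50,75,98]).round(1),"n",np.percentile(nn[~t],[2,25,50,75,98]).round(1))
for a in((560,-30,142),):pass
p,d=bot.camera("top");cv2.imwrite("pics/topc.png",cv2.resize(p[60:190,240:440,::-1],None,fx=4,fy=4,interpolation=cv2.INTER_CUBIC))
E
```

```text
scene 146 144 ((903.9362182617188, 139.29568481445312), (18.661909103393555, 18.687028884887695), 71.17906951904297) 299.40075997227785 yaw 31.939131982791952
n peaks [(np.int64(-326), np.int64(1860)), (np.int64(-322), np.int64(1102)), (np.int64(-320), np.int64(608)), (np.int64(-328), np.int64(315)), (np.int64(-300), np.int64(295)), (np.int64(-324), np.int64(277))]
cap s,n,y 808.3972783943525 -384.8485856633424 [344.77188794 353.72484882 362.72792031]
red y [282.12569488 316.85387959 340.93945813]
tongue s [615.7 619.6 620.5 621.5 623.3] n [-308.3 -306.4 -304.6 -303.2 -301.9] 37
block s [615.4 624.5 628.3 629.3 630.9] n [-317.4 -312.4 -308.4 -304.9 -302.3]
top 2053 1618 ((597.81787109375, -24.766921997070312), (299.05120849609375, 38.9541015625), 75.7081527709961) 153.31537560625986 yaw -14.239262404794713
n peaks [(np.int64(-322), np.int64(2317)), (np.int64(-326), np.int64(1714)), (np.int64(-320), np.int64(1455)), (np.int64(-324), np.int64(1217)), (np.int64(-328), np.int64(1188)), (np.int64(-300), np.int64(354))]
cap s,n,y 524.6116565466655 -307.04654723438847 [-25.77109817 119.67310258 266.96885279]
red y [281.1518316  312.87520885 341.35875696]
tongue s [608.1 613.2 615.9 618.6 620.2] n [-311.  -305.2 -303.7 -302.6 -301.4] 44
block s [604.7 613.1 620.1 626.7 628.5] n [-316.4 -305.9 -304.2 -302.7 -300.9]
```

View pics/topc.png

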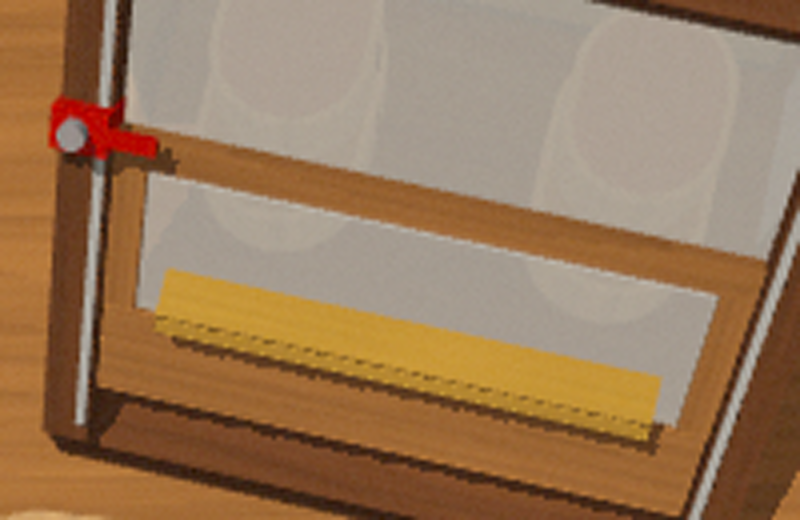

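```bash
cat >> m.py <<'E'
from scipy.spatial.transform import Rotation as Ro
a=np.radians(-14);ex=np.array([np.cos(a),np.sin(a),0]);ey=np.array([-np.sin(a),np.cos(a),0]);ez=np.array([0,0,1.])
ax=(ex+ez)/2**.5;an=(ez-ex)/2**.5
W=lambda s,n,y=120.3:s*ax+n*an+y*ey
C=lambda X:np.array([X@ax,X@an,X@ey]).T
def quats():
    b=Ro.from_euler('z',-.2,degrees=True)
    return [(b*Ro.from_matrix(np.array([np.cross(k*ey,-an),k*ey,-an]).T)).as_quat() for k in(1,-1)]
E
python3 - <<'E'
from m import *
for q in quats():
    for s,n in((475,-150),(475,-302),(605,-302)):
        j=bot.inverse_kinematics(W(s,n),q);print(W(s,n).round(),None if j is None else np.round(j,2))
E
```

```text
[458.  10. 230.] None
[562. -16. 122.] [-0.01 -0.51  2.46 -0.39  0.45 -1.05]
[651. -38. 214.] [-0.07 -0.34  2.15 -0.24  0.56 -1.23]
[458.  10. 230.] None
[562. -16. 122.] [-0.01 -0.51  2.46 -0.39  0.45  2.09]
[651. -38. 214.] [-0.07 -0.34  2.15 -0.24  0.56  1.91]
```

```bash
cat >> m.py <<'E'
def Q(t,k=-1): # t tilt deg of the fingers from vertical, towards +x'
    t=np.radians(t);z=ex*np.sin(t)-ez*np.cos(t);y=k*ey
    return (Ro.from_euler('z',-.2,degrees=True)*Ro.from_matrix(np.array([np.cross(y,z),y,z]).T)).as_quat()
E
python3 - <<'E'
from m import *
for t in(45,40,35,30,20):
  for s,n in((450,-200),(475,-200),(475,-240),(480,-270),(475,-302),(485,-302),(605,-302)):
    o=[]
    for k in(1,-1):
        j=bot.inverse_kinematics(W(s,n),Q(t,k));o.append(None if j is None else np.round(j,2).tolist())
    print(t,s,n,o[0],o[1] and o[1][-1])
E
```

```text
45 450 -200 None None
45 475 -200 None None
45 475 -240 None None
45 480 -270 [0.0, -0.65, 2.49, -0.34, 0.56, -1.1] 2.04
45 475 -302 [-0.01, -0.51, 2.46, -0.39, 0.45, -1.05] 2.09
45 485 -302 [-0.02, -0.49, 2.43, -0.37, 0.46, -1.07] 2.07
45 605 -302 [-0.07, -0.34, 2.15, -0.24, 0.56, -1.23] 1.91
40 450 -200 None None
40 475 -200 [0.03, -0.88, 2.48, -0.23, 0.87, -1.21] 1.93
40 475 -240 [0.0, -0.72, 2.45, -0.24, 0.74, -1.2] 1.94
40 480 -270 [-0.02, -0.58, 2.41, -0.25, 0.65, -1.19] 1.95
40 475 -302 [-0.03, -0.46, 2.38, -0.27, 0.55, -1.17] 1.97
40 485 -302 [-0.03, -0.45, 2.36, -0.26, 0.56, -1.18] 1.96
40 605 -302 [-0.08, -0.29, 2.08, -0.18, 0.67, -1.3] 1.84
35 450 -200 [0.02, -0.84, 2.46, -0.19, 0.94, -1.24] 1.91
35 475 -200 [0.0, -0.78, 2.4, -0.18, 0.93, -1.26] 1.89
35 475 -240 [-0.02, -0.64, 2.37, -0.18, 0.82, -1.26] 1.88
35 480 -270 [-0.03, -0.52, 2.33, -0.18, 0.74, -1.26] 1.88
35 475 -302 [-0.05, -0.41, 2.31, -0.19, 0.65, -1.25] 1.89
35 485 -302 [-0.05, -0.39, 2.28, -0.19, 0.66, -1.26] 1.88
35 605 -302 [-0.09, -0.23, 1.99, -0.13, 0.78, -1.34] 1.8
30 450 -200 [-0.0, -0.74, 2.38, -0.14, 1.0, -1.28] 1.86
30 475 -200 [-0.02, -0.68, 2.32, -0.14, 1.0, -1.3] 1.85
30 475 -240 [-0.04, -0.55, 2.29, -0.14, 0.9, -1.3] 1.84
30 480 -270 [-0.05, -0.44, 2.25, -0.13, 0.83, -1.31] 1.83
30 475 -302 [-0.06, -0.34, 2.23, -0.14, 0.75, -1.31] 1.84
30 485 -302 [-0.06, -0.33, 2.2, -0.13, 0.76, -1.31] 1.83
30 605 -302 [-0.09, -0.17, 1.91, -0.1, 0.89, -1.38] 1.77
20 450 -200 [-0.04, -0.55, 2.22, -0.08, 1.13, -1.35] 1.8
20 475 -200 [-0.05, -0.5, 2.15, -0.07, 1.15, -1.36] 1.78
20 475 -240 [-0.07, -0.39, 2.12, -0.07, 1.06, -1.37] 1.78
20 480 -270 [-0.08, -0.29, 2.08, -0.07, 1.01, -1.37] 1.77
20 475 -302 [-0.08, -0.2, 2.06, -0.07, 0.94, -1.38] 1.77
20 485 -302 [-0.09, -0.19, 2.04, -0.07, 0.95, -1.38] 1.76
20 605 -302 [-0.11, -0.03, 1.73, -0.05, 1.1, -1.42] 1.72
```

```bash
python3 - <<'E'
from m import *
T=lambda:bot.get_state()["time"]
t0=T()
bot.move_ptp(450*ex+330*ez+120.3*ey,Q(25,1));print(T()-t0,bot.get_state()["ee_pos"])
g=bot.move_l(W(465,-200),Q(30,1),v=200,guard=10);print(T()-t0,g)
g=bot.move_l(W(478,-290),Q(44,1),v=100,guard=6);print(T()-t0,g,bot.get_state()["force"])
p,d=bot.camera("wrist");save("w1",p)
p,d=bot.camera("top");save("top2",p)
print(C(np.array(bot.get_state()["ee_pos"])),T())
E
```

```text
2.3417 [465.84940705   7.27385998 329.90990766]
3.2083 False
4.2667 False [-0.11877105 -0.06608324 -0.51982234]
[ 479.28213111 -289.4814581   120.48385177] 5.7167
```

View pics/w1.png

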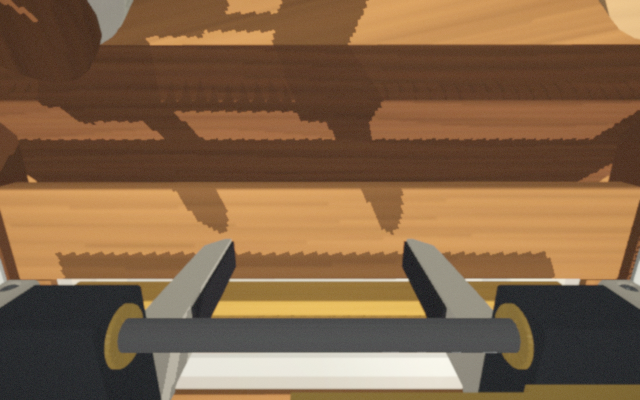

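View pics/top2.png

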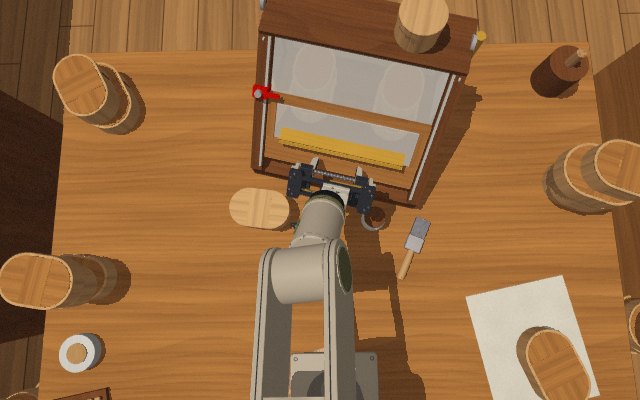

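The wrist view shows both open fingertips (220,245) and (420,245) over the bottom rail, below the gold lip at row ~295. The top view shows the lip's left end and the pointer unobstructed. Next I go in and push to just short of level.

```bash
python3 - <<'E'
from m import *
st=bot.get_state
g=bot.move_l(W(478,-303),Q(44,1),v=60,guard=5);print(g,st()["force"])
f0=np.array(st()["force"])
g=bot.move_l(W(515,-303),v=30,guard=2);print("contact",g,C(np.array(st()["ee_pos"])).round(1),C(np.array(st()["force"])-f0).round(2))
s=C(np.array(st()["ee_pos"]))[0]
g=bot.move_l(W(s+85,-303),v=40,guard=25);print(g,C(np.array(st()["ee_pos"])).round(1),C(np.array(st()["force"])-f0).round(2),st()["time"])
p,d,((R,_,_),(Y,u,v))=measure("top");save("top3",p);cv2.imwrite("pics/top3c.png",cv2.resize(p[60:160,240:400,::-1],None,fx=5,fy=5,interpolation=cv2.INTER_CUBIC))
X=C(Y);print(len(X),np.median(X,0),np.percentile(X,[1,99],0).round(1))
l=X[X[:,2]>225];print("left cap z",np.median((l[:,0]+l[:,1])/2**.5),np.percentile(l[:,:2],[2,50,98],0).round(1))
p,d=bot.camera("scene");save("sc3",p);cv2.imwrite("pics/sc3c.png",cv2.resize(p[200:280,360:480,::-1],None,fx=6,fy=6,interpolation=cv2.INTER_CUBIC))
E
```

```text
False [ 0.24023295  0.04626036 -0.67726831]
contact True [ 495.9 -303.   120.2] [-0.37  0.86 -0.67]
False [ 581.  -303.   120.3] [-3.96 -1.83 -2.55] 9.1
2261 [ 606.95279663 -304.35800374  118.24176726] [[ 589.6 -319.5  -25.9]
 [ 621.1 -296.1  266.3]]
left cap z 213.20715458477986 [[ 590.4 -318.8]
 [ 607.2 -304.5]
 [ 620.5 -296.8]]
```

View pics/top3c.png

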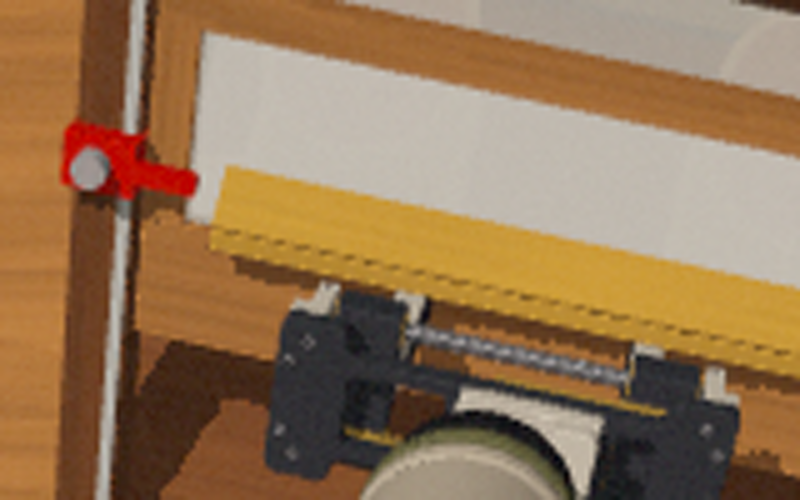

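View pics/sc3c.png

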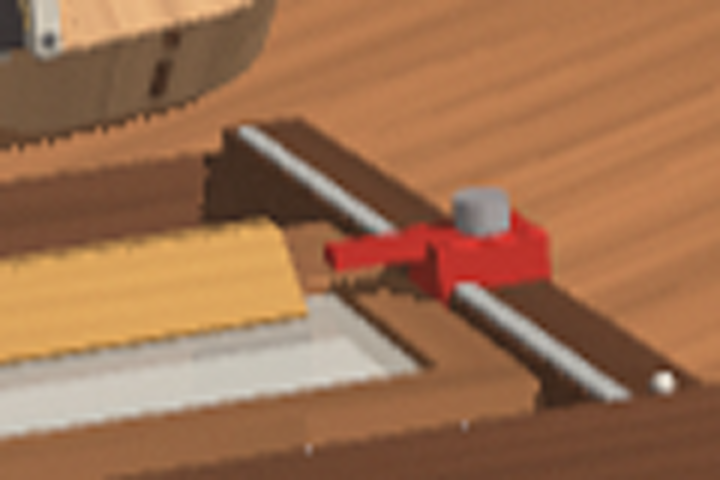

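The lip is estimated at s≈594 against the pointer's ≈615. I push on to just short of that, back off, and check with the wrist camera from near.

```bash
python3 - <<'E'
from m import *
st=bot.get_state
g=bot.move_l(W(599.5,-303),v=40,guard=25);print(g,C(np.array(st()["ee_pos"])).round(2),C(np.array(st()["force"])).round(2))
bot.move_l(W(580,-303),v=100)
bot.move_l(W(565,-240),Q(40,1),v=150)
for s,n,y,t in((570,-150,215,40),(570,-170,215,38),(580,-190,215,35),(580,-200,180,35)):
    if bot.inverse_kinematics(W(s,n,y),Q(t,1)) is None: continue
    try: bot.move_l(W(s,n,y),Q(t,1),v=200)
    except bot.IKError: continue
    print(s,n,y,t);break
m=cam("wrist");K,R,t=m;print(C(-R.T@t),K[0,0],C(R[2]))
np.savez("wm.npz",K=K,R=R,t=t)
p,d=bot.camera("wrist");save("w2",p);np.save("w2.npy",d);print(st()["time"])
for q in("pointer","lip_mid"):print(bot.tip_of("wrist",q)[:1])
E
```

```text
False [ 600.82 -302.66  120.5 ] [-0.95 -0.79  0.28]
570 -150 215 40
[498.40301651   7.49474832 214.21047958] 330.23778102944897 [ 0.21006243 -0.97768073 -0.00376395]
11.5917
[{'point': [411.8, 246.0], 'p': 0.59}]
[{'point': [226.4, 245.7], 'p': 0.95}]
```

View pics/w2.png

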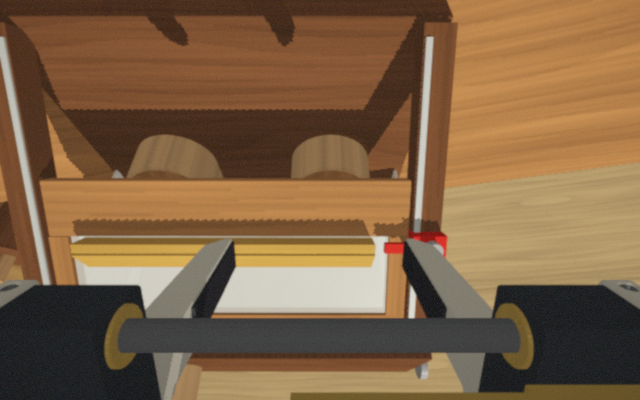

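```bash
python3 - <<'E'
from m import *
Z=np.load("wm.npz");m=(Z["K"],Z["R"],Z["t"])
p=cv2.imread("pics/w2.png")
cv2.imwrite("pics/w2c.png",cv2.resize(p[230:272,340:420],None,fx=10,fy=10,interpolation=cv2.INTER_NEAREST))
for L in(612,614,616):
  for s,n in((-5,-321),(-5,-299),(5,-299),(27,-321)): print(L,s,n,proj(0,W(L+s,n,262),m).round(1), proj(0,W(L+s,n,285),m).round(1))
d=np.load("w2.npy")
for c in(345,355,365,388,394,400):
    v=np.arange(236,270);X=C(unproj(0,np.full(len(v),c),v,d[v,c],m));print(c,[(int(a),round(float(x[0])),round(float(x[1])),p[a,c].tolist()) for a,x in zip(v,X)] if c in(365,394) else "")
E
```

```text
612 -5 -321 [365.7 235.2] [387.8 235.2]
612 -5 -299 [368.8 242.3] [392.4 242.3]
612 5 -299 [368.5 252. ] [391.9 252. ]
612 27 -321 [364.8 264. ] [386.5 264. ]
614 -5 -321 [365.7 237. ] [387.7 237. ]
614 -5 -299 [368.7 244.2] [392.3 244.3]
614 5 -299 [368.4 253.9] [391.8 253.9]
614 27 -321 [364.8 265.7] [386.4 265.7]
616 -5 -321 [365.6 238.8] [387.7 238.8]
616 -5 -299 [368.6 246.2] [392.2 246.2]
616 5 -299 [368.3 255.8] [391.7 255.8]
616 27 -321 [364.7 267.5] [386.4 267.5]
345 
355 
365 [(236, 608, -323, [121, 144, 162]), (237, 611, -327, [123, 152, 168]), (238, 609, -317, [83, 120, 141]), (239, 609, -315, [43, 90, 119]), (240, 609, -311, [44, 93, 123]), (241, 609, -308, [48, 94, 123]), (242, 609, -305, [46, 94, 123]), (243, 608, -301, [46, 98, 127]), (244, 609, -300, [58, 122, 159]), (245, 610, -299, [76, 157, 198]), (246, 611, -299, [76, 163, 204]), (247, 612, -300, [81, 165, 205]), (248, 613, -299, [78, 165, 206]), (249, 614, -299, [83, 167, 208]), (250, 615, -299, [84, 168, 208]), (251, 616, -298, [84, 170, 211]), (252, 617, -300, [79, 168, 209]), (253, 618, -299, [76, 158, 195]),
[... 1004 characters left out ...]
303, [45, 52, 215]), (250, 617, -304, [40, 51, 215]), (251, 617, -303, [40, 51, 214]), (252, 619, -304, [48, 61, 215]), (253, 620, -303, [60, 91, 207]), (254, 627, -320, [75, 123, 191]), (255, 629, -321, [74, 131, 186]), (256, 630, -321, [79, 133, 185]), (257, 632, -322, [76, 131, 184]), (258, 632, -322, [76, 131, 184]), (259, 633, -321, [77, 131, 184]), (260, 635, -322, [76, 131, 184]), (261, 636, -321, [77, 131, 185]), (262, 636, -320, [77, 130, 185]), (263, 638, -320, [75, 130, 185]), (264, 639, -320, [74, 127, 183]), (265, 640, -321, [74, 128, 183]), (266, 641, -320, [76, 130, 183]), (267, 643, -321, [72, 130, 183]), (268, 643, -320, [76, 130, 183]), (269, 645, -321, [74, 129, 183])]
400
```

View pics/w2c.png

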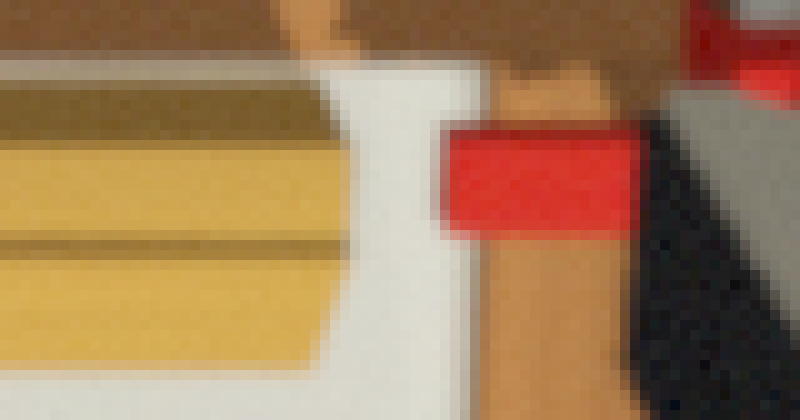

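The lip bar's front face spans rows 244.3–254 and the tongue's 243.9–253.4. Corrected for depth, that puts the lip at s≈614.1 and the pointer at ≈614.9, so level within about 1 mm. Next I check that nothing else moved, then hand in.

```bash
python3 - <<'E'
from m import *
a=cv2.imread("pics/top1.png")[...,::-1].astype(int)
bot.move_l(W(590,-130,215),v=100)
p,d=bot.camera("top");save("top4",p)
for q in("lunch_box","glue_jar","brush","pointer"):
    for r in bot.tip_of("top",q)[:1]:print(q,r["p"],r["point"])
for n,(u0,u1,v0,v1) in dict(brush=(395,435,215,282),jar=(360,390,205,232),box=(228,262,185,232),ptr=(250,285,82,104)).items():
    e=np.abs(p.astype(int)-a)[v0:v1,u0:u1].max(-1);print(n,(e>60).mean().round(3))
print(bot.get_state()["time"])
E
```

```text
brush 0.89 [409.8, 248.1]
pointer 0.78 [267.1, 91.0]
brush 0.0
jar 0.184
box 0.542
ptr 0.136
12.375
```

View pics/top4.png

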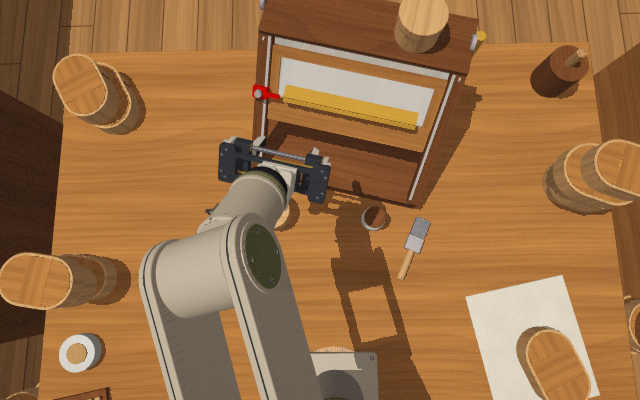

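Jar (373,218), brush (415,245) and pointer (265,92) are unchanged, and the window stands level with the pointer. The arm hides the box from above, so I check it in the scene view and then hand in.

```bash
python3 - <<'E'
from m import *
a=cv2.imread("pics/scene1.png")[...,::-1].astype(int)
p,d=bot.camera("scene");e=np.abs(p.astype(int)-a).max(-1)
print([(r["p"],r["point"]) for r in bot.outline_of("scene","lunch_box")[:1]],(e[195:224,338:412]>60).mean(),(e[165:195,338:412]>60).mean())
print(bot.get_state()["force"]);print(bot.sign_off())
E
```

```text
[(0.73, [374.8, 196.3])] 0.0 0.0
[-0.52123166 -0.10126797  0.17610103]
the job is handed in; nothing more can be done
None
```

I pushed the window up with both open fingers under the lip. By the wrist camera the lip stands about 1 mm below exactly level with the red pointer. Camera checks showed the pointer, lunch box, glue jar and brush where they were, and I handed the job in at about 12.5 s with the arm clear.

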